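# Square a cell against the fence with a spacer

## Robot

A 7-joint arm with a two-finger parallel gripper is mounted at the origin on a cart in front of the work surface, level with it; the furniture and walls round the work are solid. World frame = base frame: x ahead of the robot, y to its left, z up, the work surface at z = 0. Lengths are in m, angles in rad, forces in N, time in s.
With the tool pointing down it reaches from about 0.425 to 0.825 m from the base axis. Payload 3.6 kg.
Tool frame: the origin (TCP) lies where the fingers leave the gripper's body, on its centre line; the fingertips stand 73 mm ahead of it and the grasp point (between the pads) lies 54 mm ahead of it; z points along the fingers, y is the line along which they close (so a half turn about z gives the same grasp; the last joint's range is limited). The gripper opens to 85 mm and grips with 20 to 120 N. Pads are 22 mm wide; open, the fingers measure 114 mm over their backs; the gripper's body (76 mm by 85 mm) begins 54 mm behind the grasp point. The pads swing forward as they close: fully open they stand 13 mm farther back than shut.
Start: joints at [-1.218, 0.615, -0.013, 1.423, 0.008, 1.103, -0.04], TCP at [0.24, 0.604, 0.304] pointing down, gripper open.
Joint ranges: [-3.12, 3.12], [-0.3, 2.06], [-1.34, 1.32], [0.26, 2.42], [-1.36, 4.5], [0.01, 1.98], [-2.84, 2.84]. Speed limits (rad/s): [2.79, 2.79, 3.14, 3.14, 3.14, 3.14, 3.14].

## Interface

Orientations are given as a unit quaternion [x, y, z, w].
In Python, from station import arm, snapshot, camera_info, ticket gives the robot as it stands. Calls block until the motion is done:
- arm.movep(position, orientation): joint-space move of the TCP to a pose.
- arm.line_to(position, velocity=0.15, ori=None): straight line of the TCP; ori=None keeps the orientation; velocity is the mean speed in m/s.
- arm.move_j(angles): joint-space move.
- arm.move_gripper(opening, effort=None): opening from 0.0 (shut) to 1.0 (fully open); effort is the grip in N (None keeps the last); returns when the fingers have stopped.
- arm.pause(seconds).
- arm.ik(position, orientation): joint angles nearest the present ones, or None.
- snapshot(name): name is "scene" or "top" or "wrist"; returns the picture (480x640x3 uint8, blue, green, red); there is no depth.
- camera_info(name): a dict with "fx", "fy", "cx", "cy" (pixels), "R" (3x3) and "t" (3): a world point X has camera coordinates R X + t; the wrist camera has in their place "T_tool_cam" (4x4, takes a point from camera to tool coordinates, whose origin is the TCP and whose axes are the flange's). Camera axes: x right, y down, z forward; pixel columns grow to the right and rows downward; lengths in m; the calibration is good to about 2 mm. A picture is of the moment at which its call begins: read the wrist's pose just before it. camera_info takes no time and is no camera call.
A pose or a line that the arm cannot do raises arm.MotionError and nothing moves.
- ticket.finish_job(): hands the job in; it is judged then, once.
Readings, each from a call of its own:
- arm.read_time(): time.
- arm.read_joint_positions(): joint angles.
- arm.read_dq(): joint speeds.
- arm.read_effort(): joint torques, N m.
- arm.read_tool_pos(): TCP position.
- arm.read_eef_rot(): TCP orientation.
- arm.read_ft_force(): force on the tool from outside, world axes, zero at the start.
- arm.read_wrist_torque(): the same for the moment, N m.
- arm.read_opening(): opening from 0.0 (shut) to 1.0 (fully open).
- arm.read_finger_force(): force on a finger pad.
Only numpy, scipy, OpenCV 4.12 (cv2) and the standard library are available. Lean on these libraries where they do the work, as an engineer would, in place of code of your own. Each camera call takes 0.05 s, during which the arm holds its last target. There are 200 camera calls.

## Task

Take from the black rack the spacer that fits the wide pocket of the squaring fixture (one of the three is too broad for it, one is much too narrow; leave those two in the rack) and slide it, upright, down behind the steel pusher bar at the one place where the gap is wide enough. With it, press the bar gently forward until the pouch cell sits flush and square against the far fence, and finish like that: the program ends while the robot still holds the spacer and keeps pressing, because the bar springs back. Leave the other things on the bench alone.

Things in the scene. Friction and masses are not known exactly. Their poses are not given: they have to be found in the camera images.
- fixture: Fixed aluminium squaring fixture, base 190 x 168 x 10 mm. Origin on the bench; x = push direction, z up. In its frame: rear rail's face at x = -80 mm, side cheeks' inner faces at y = +-68, pusher bar's rear face at x = -53 at rest, steel datum fence (top 24 mm above the bench) with its face towards the cell at x = +41. Rail, cheeks and blocks end 40 mm above the bench, the bar 38.
- pusher (a joint): Travel in m of the spring-loaded pusher bar along the fixture's +x; 0 = at rest against its rear stop, 0.016 when a square cell is just flush with the fence, stop at 0.022. The spring pushes it back with about 3 N at 0 rising to about 6.5 N at 0.016. The bar cannot turn.
- pusher_top (a point): Centre of the pusher bar's upper face, 38 mm above the bench; the bar is 126 mm long in y and 14 mm thick in x. Axes as the fixture's.
- block_shallow: Shallow backing block on the rear rail (in any of three places), 5 mm deep, 44 wide, 30 high; fixed. Origin on the base (10 mm above the bench), mid-width, at the rail's face; axes as the fixture's. In front of it is the wide pocket, 44 mm wide in y, from the block's face (x = +5 mm) to the bar at rest (x = +27 mm).
- block_deep1: Deep backing block, 20 mm deep, 44 mm wide, 30 mm high; fixed; origin and axes as for the shallow one. It leaves a gap of only 7 mm to the bar at rest.
- block_deep2: The other deep backing block, same as block_deep1.
- cell_center (a point): Centre of the bare grey pouch cell that lies loose, flat and slightly askew on the fixture's base between bar and fence; body 64 mm along its x (which is roughly the fixture's x), 84 mm along its y, 5 mm thick, about 50 g. Flush and square at fixture x = +9 mm with its axes along the fixture's.
- cell: The same pouch cell; origin on its underside, 4 mm along -y from the centre.
- rack: Fixed black rack, 30 x 176 mm, 25 mm high, with three pockets in a row along its y, 57 mm apart, floor 5 mm above the bench, 20 mm wide in x. Origin on the bench under its centre; z up. A tall fixed stack of black trays stands on the bench beyond it (x over 0.62 m, y about -0.08 to -0.33 m): swing round its near side on the way to the fixture.
- spacer_mid_center (a point): Centre of the middle-sized grey plastic spacer, the one that fits: upright block 14 mm thick (its x), 36 mm wide (its y), 80 mm tall (its z), about 55 g. It stands in one of the rack's pockets, its foot 5 mm above the bench.
- spacer_broad_center (a point): Centre of the broad spacer: 14 x 49 x 80 mm. Does not go into the wide pocket.
- spacer_narrow_center (a point): Centre of the narrow spacer: 14 x 20 x 80 mm. Too narrow for the pocket.
- spacer_mid: The middle-sized spacer; origin in the centre of its foot.
- cell_single: Another pouch cell, with yellow taped edges, 67 x 93 x 7 mm, lying on the bench; leave it alone.
- kelvin_clip: Black and blue test clip, 36 x 107 x 19 mm, lying on the bench; leave it alone.
- kapton_tape: Roll of amber tape, 68 x 74 x 12 mm, lying on the bench; leave it alone.
Things that resemble listed ones, but are neither listed nor needed, are in the scene too. Leave any brown or yellow look-alike of the spacer_mid alone.

How it is judged:
On the way, in this order (a step that is already met when the one before it is completed fails the run):
1. the middle-sized spacer is drawn up out of the rack (height (world z) of spacer_mid_center above 0.074 m and contact force between the fingers and spacer_mid above 1 N), for 0.1 s.
2. the spacer stands upright in the wide pocket, behind the pusher bar, at least 14 mm deep (x of spacer_mid_center in the frame of block_shallow between 0.009 and 0.04 m and y of spacer_mid_center in the frame of block_shallow between -0.007 and 0.007 m and z of spacer_mid_center in the frame of block_shallow below 0.056 m and angle between spacer_mid_center's own z axis and vertical below 0.2 rad), for 0.2 s.
At the end, for the whole second after the job is handed in: Gripped mid spacer (over 2 N) upright within 0.2 rad in the wide pocket, 14 mm deep, within 7 mm of its middle, pressing the bar over 2 N; bar beyond 13.5 mm, on the cell with over 0.7 N; cell flat, at rest, within 2 mm of the fence and square to 0.03 rad (all of step 2 and contact force between the fingers and spacer_mid above 2 N and contact force between spacer_mid and pusher above 2 N and contact force between pusher and cell above 0.7 N and value of joint pusher above 0.0135 m and x of cell_center in the frame of fixture above 0.0068 m and angle between the x axis of cell and the x axis of fixture, either way round below 0.03 rad and angle between cell_center's own z axis and vertical below 0.06 rad and linear speed of cell below 0.01 m/s and linear speed of spacer_mid below 0.02 m/s and z of cell_center in the frame of fixture between 0.009 and 0.017 m); the arm keeps its last pose, push and grip.
It fails at once if the cell is squeezed with more than 30 N (contact force between pusher and cell above 30 N).
It fails at once if the broad or the narrow spacer is taken from its place in the rack (distance of any of spacer_broad_center, spacer_narrow_center from where it was at the start of the episode above 0.03 m).
It fails at once if the other cell, the clip or the amber tape is pushed away (distance of any of cell_single, kelvin_clip, kapton_tape from where it was at the start of the episode above 0.03 m).
It also fails if it takes over 48 s, if anything falls off the work surface, if the arm or the gripper's body presses on something with over 40 N, if the wrist force passes 120 N, or if a joint passes its speed limit or range.

## Working session

There is one attempt and no reset: what is moved stays moved. The work goes in short steps, each a Python script; the robot and the scene stay as the last script left them, time stands still between calls to the robot, and variables do not carry over. Pictures are saved under pics/ and viewed, at most 10 in all, crops included, and the job is handed in when it is done.

```bash
mkdir -p pics
python3 - <<'E'
from station import arm,snapshot,camera_info
import cv2
for n in ("scene","top"):
    cv2.imwrite(f"pics/{n}0.png",snapshot(n)); print(n,camera_info(n))
print(camera_info("wrist"),arm.read_eef_rot(),arm.read_time())
E
```

```text
scene {'fx': 502.9315358173533, 'fy': 502.9315358173533, 'cx': 323.0354918560023, 'cy': 234.59220448135937, 'R': array([[ 8.03581869e-01, -5.95194185e-01,  2.51082038e-04],
       [-3.27581967e-01, -4.42626157e-01, -8.34728782e-01],
       [ 4.96936852e-01,  6.70690665e-01, -5.50661236e-01]]), 't': array([-0.42580812,  0.20098492,  0.87750809])}
top {'fx': 470.96442004255266, 'fy': 470.96442004255266, 'cx': 318.13486451983147, 'cy': 240.48404283379918, 'R': array([[-0.02813971, -0.99945277,  0.01738704],
       [-0.98290838,  0.02449976, -0.18245789],
       [ 0.18193207, -0.02222418, -0.98305992]]), 't': array([-0.02359708,  0.51781956,  1.04209893])}
{'fx': 386.6894210521151, 'fy': 386.6894210521151, 'cx': 324.744124681705, 'cy': 239.48228384029642, 'T_tool_cam': array([[-3.02159042e-04, -9.53015730e-01, -3.02920663e-01,
         7.73684656e-02],
       [ 9.99999879e-01, -4.05615640e-04,  2.78617772e-04,
        -6.35365914e-05],
       [-3.88396478e-04, -3.02920542e-01,  9.53015737e-01,
        -6.95784437e-02],
       [ 0.00000000e+00,  0.00000000e+00,  0.00000000e+00,
         1.00000000e+00]])} [ 1.88224644e-01  9.82125282e-01 -1.17197888e-03 -2.01409918e-04] 0.1
```

View pics/top0.png

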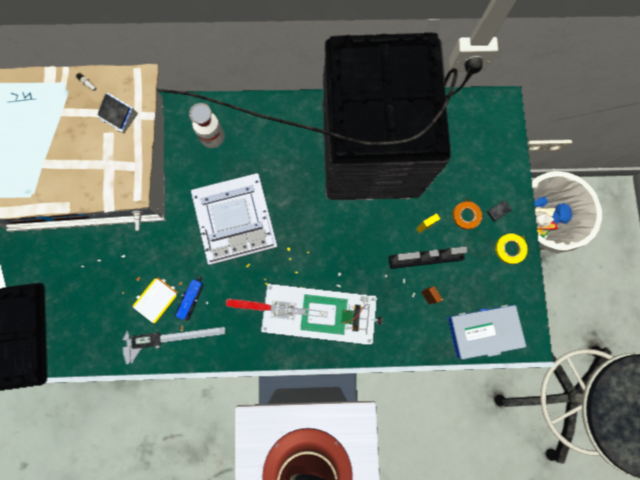

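View pics/scene0.png

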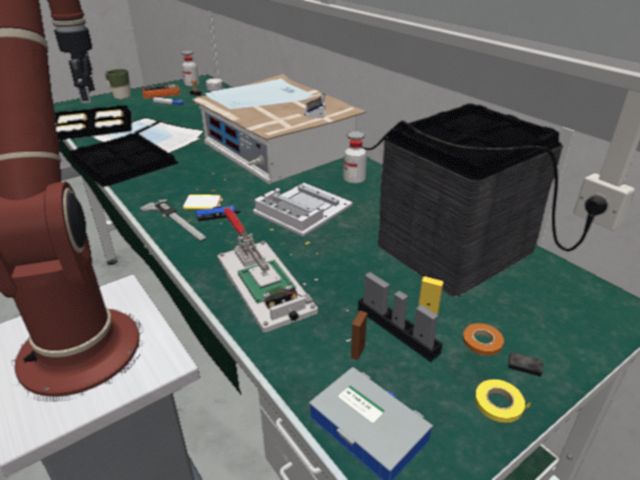

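The top view shows the fixture around (234,218) and the rack from (390,262) to (467,252). In the scene view three grey spacers stand in the rack, with brown and yellow look-alikes beside it. I'll enlarge both areas.

Run:
```python
import cv2,numpy as np
t=cv2.imread("pics/top0.png");s=cv2.imread("pics/scene0.png")
r=lambda im,f:cv2.resize(im,None,fx=f,fy=f,interpolation=cv2.INTER_CUBIC)
a=r(t[170:270,185:285],4); b=r(t[230:280,380:480],4); c=r(s[265:365,340:450],4) 
o=np.zeros((600,800,3),np.uint8); o[:400,:400]=a; o[400:600,:400]=b; o[:400,400:800]=c[:,:400]
cv2.imwrite("pics/crop1.png",o)
```

```text
(no output)
```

View pics/crop1.png

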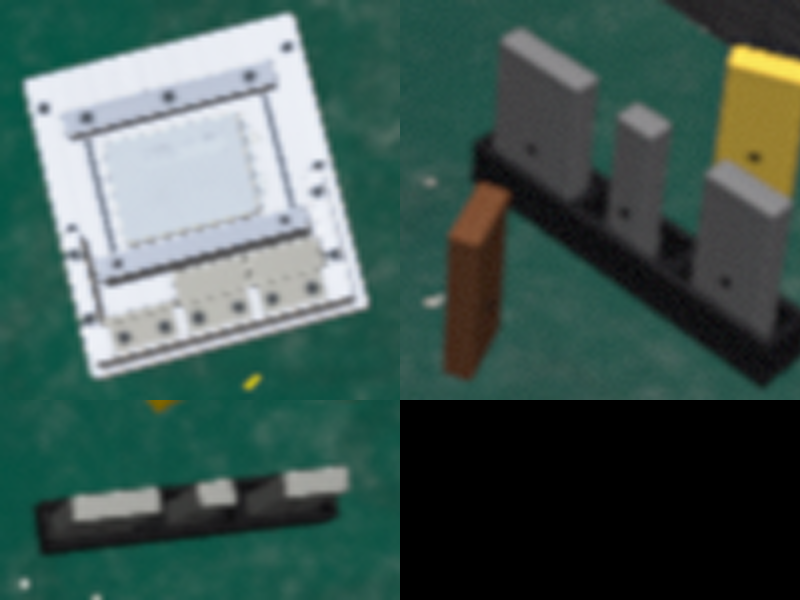

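Left: the shallow block is the leftmost one, on fixture +y, with the open pocket around crop (140,290). The mid spacer is the rightmost in the rack; its top face is 16 px long, against 22 px for the broad one at the left. Next I compute the poses.

```bash
cat > h.py <<'E'
import numpy as np,cv2
from station import arm,snapshot,camera_info
from scipy.spatial.transform import Rotation as Ro
def ray(uv,z,R,t,c):
    d=np.array([(uv[0]-c['cx'])/c['fx'],(uv[1]-c['cy'])/c['fy'],1.])
    o=-R.T@t; d=R.T@d
    return o+d*(z-o[2])/d[2]
def px(name,uv,z):
    c=camera_info(name); return ray(uv,z,c['R'],c['t'],c)
def wristcam(pos,q):   # world->cam
    T=np.eye(4);T[:3,:3]=Ro.from_quat(q).as_matrix();T[:3,3]=pos
    T=np.linalg.inv(T@camera_info('wrist')['T_tool_cam']); return T[:3,:3],T[:3,3]
def fit(model,pts):    # 2D rigid: yaw, origin, residuals mm
    m=np.array(model,float)[:,:2];p=np.array(pts)[:,:2]
    a=m-m.mean(0);b=p-p.mean(0)
    th=np.arctan2((a[:,0]*b[:,1]-a[:,1]*b[:,0]).sum(),(a*b).sum())
    M=np.array([[np.cos(th),-np.sin(th)],[np.sin(th),np.cos(th)]])
    o=p.mean(0)-M@m.mean(0); return th,o,1e3*(p-(m@M.T+o))
def quat(yaw,flip=False): # tool down, tool y axis along world direction yaw
    y=np.array([np.cos(yaw),np.sin(yaw),0])*(-1 if flip else 1); z=np.array([0,0,-1.])
    return Ro.from_matrix(np.c_[np.cross(y,z),y,z]).as_quat()
E
python3 - <<'E'
from h import *
k=lambda l,x0,y0:[(x0+u/4-.375,y0+v/4-.375) for u,v in l]
F=[px('top',p,.010) for p in k([(24,82),(293,12),(368,303),(95,378)],185,170)]
print(fit([(.095,.084),(.095,-.084),(-.095,-.084),(-.095,.084)],F))
S=[px('top',p,.085) for p in k([(284,73),(346,66),(348,91),(286,98)],380,230)]
print(fit([(.007,.018),(.007,-.018),(-.007,-.018),(-.007,.018)],S))
B=[px('top',p,.085) for p in k([(72,97),(158,86),(160,108),(75,121)],380,230)]
print(fit([(.007,.0245),(.007,-.0245),(-.007,-.0245),(-.007,.0245)],B))
for yaw in (-.1,.25):
  for f in (0,1): print(arm.ik([.5,-.28,.25],quat(yaw,f)),arm.ik([.53,.2,.25],quat(yaw,f)))
E
```

```text
(np.float64(0.24288502741065648), array([0.5854308 , 0.16439665]), array([[-1.14382589, -0.33313009],
       [-0.68764427, -0.68505047],
       [ 1.19118133,  1.22890907],
       [ 0.64028883, -0.21072851]]))
(np.float64(0.07503029325774624), array([ 0.48038164, -0.35016623]), array([[-0.09082352, -0.88468043],
       [ 0.30192932, -0.21438756],
       [ 0.07803084,  0.92777703],
       [-0.28913665,  0.17129096]]))
(np.float64(0.10928542847533508), array([ 0.47137762, -0.23733821]), array([[-0.28918874, -0.57077976],
       [-0.65221647, -0.3776719 ],
       [ 0.83989909,  0.86791881],
       [ 0.10150612,  0.08053285]]))
[-0.00651476  0.67269294  0.80412016  1.73674701 -0.570092    0.98179246
  0.91764215] [-0.61696277  0.56224852  0.34003285  1.74717319 -0.2343449   0.8720962
 -0.27376881]
[-0.14329906  0.81394141  1.13321621  1.74051459 -0.81170181  1.13777486
 -1.99575594] [-0.10767769  0.58029269 -0.45864917  1.73043788  0.31398375  0.90422224
  2.34416194]
[ 0.0505074   0.63942911  0.6937823   1.7350707  -0.48929931  0.94734274
  1.19043325] [-0.56547278  0.55390207  0.25817051  1.7455079  -0.17738633  0.86496252
  0.02120945]
[-0.14329906  0.81394141  1.13321621  1.74051459 -0.81170181  1.13777486
 -1.64575594] [-0.04780293  0.59869932 -0.55845615  1.72853431  0.38321286  0.92507203
  2.62931845]
```

Sizes and the 113 mm spacing (expected 114) agree. Now I move to look at the fixture on the way, then hover over the spacer.

Run:
```python
from h import *
import json
arm.movep([.52,.18,.30],quat(.243))
D={}
def shot(n):
    p,q=arm.read_tool_pos(),arm.read_eef_rot(); cv2.imwrite(f"pics/{n}.png",snapshot('wrist')); D[n]=[list(map(float,p)),list(map(float,q))]
shot("fix")
arm.move_gripper(.5,80)
arm.line_to([.46,-.10,.28],velocity=.3)
arm.movep([.479,-.350,.22],quat(.08))
shot("spc")
json.dump(D,open("D.json","w")); print(D,arm.read_time(),arm.read_joint_positions())
a,b=[cv2.imread(f"pics/{n}.png") for n in("fix","spc")]
```

```text
{'fix': [[0.5196012792473668, 0.1819668348011596, 0.29985361005477884], [0.6148655297962711, 0.7886317434602509, 0.0003185979604846417, -0.0005019666677800798]], 'spc': [[0.4803529493158653, -0.34748269912710655, 0.2199986145378599], [0.6769334085502197, 0.7360432004909614, 0.0011360140605533398, -0.0005261859538281797]]} 4.65 [ 0.36067946  0.64130255  0.37348044  1.70339784 -0.29717023  0.85344163
  0.94817399]
```

View pics/fix.png

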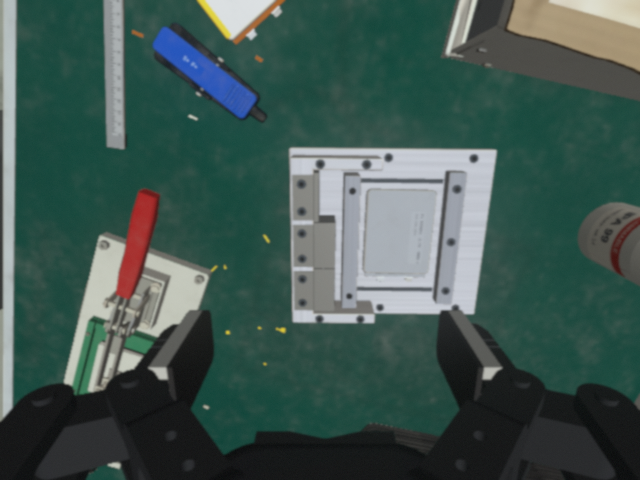

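View pics/spc.png

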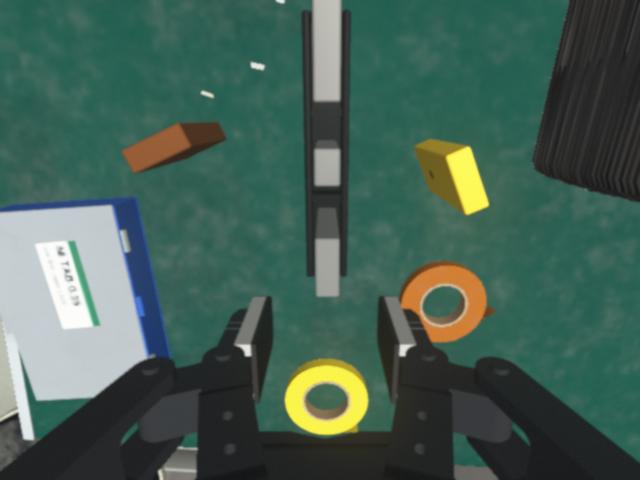

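The fix view shows the bar's top at (343,173), (360,172), (357,307), (341,308), with the shallow block at the upper left, (293–319, 175–221). The spc view shows the mid spacer's top at (315–340, 238–297).

Run:
```python
from h import *
import json
D=json.load(open("D.json")); c=camera_info('wrist')
w=lambda n,l,z:[ray(p,z,*wristcam(*D[n]),c) for p in l]
print(fit([(-.007,.018),(.007,.018),(.007,-.018),(-.007,-.018)],w('spc',[(315,238),(340,238),(340,297),(316,297)],.085)))
print(fit([(-.007,.010),(.007,.010),(.007,-.010),(-.007,-.010)],w('spc',[(314,149),(340,149),(340,186),(315,186)],.085)))
print(fit([(-.053,.063),(-.039,.063),(-.039,-.063),(-.053,-.063)],w('fix',[(343,173),(360,172),(357,307),(341,308)],.038)))
print(fit([(-.095,.084),(.095,.084),(.095,-.084)],w('fix',[(290,148),(497,150),(474,314)],.010)))
print("block",fit([(-.075,.022),(-.075,-.022)],w('fix',[(319,175),(319,221)],.040)))
a=cv2.imread("pics/fix.png")[140:330,280:420]
cv2.imwrite("pics/fixc.png",cv2.resize(a,None,fx=3,fy=3,interpolation=cv2.INTER_CUBIC)[:,:600])
```

```text
(np.float64(0.09213486695632232), array([ 0.48265673, -0.35169241]), array([[ 0.03892215,  0.05849075],
       [-0.08779778, -0.08221822],
       [ 0.01901928, -0.05545427],
       [ 0.02985634,  0.07918175]]))
(np.float64(0.09374195112628234), array([ 0.477555  , -0.29535758]), array([[ 0.25794201, -0.29571803],
       [-0.28384575, -0.48890199],
       [-0.32960483,  0.28883867],
       [ 0.35550857,  0.49578135]]))
(np.float64(0.24906966632930916), array([0.59424305, 0.16837311]), array([[-0.3048406 ,  0.43442895],
       [-0.0402542 ,  1.33070698],
       [ 0.637634  , -0.24393648],
       [-0.2925392 , -1.52119946]]))
(np.float64(0.23645592749502636), array([0.58749246, 0.16432183]), array([[ 1.36120318, -0.22615316],
       [-0.5231014 , -0.65107645],
       [-0.83810178,  0.87722961]]))
block (np.float64(0.24158856907961115), array([0.58520677, 0.20880266]), array([[ 0.43709603, -1.77392103],
       [-0.43709603,  1.77392103]]))
```

View pics/fixc.png

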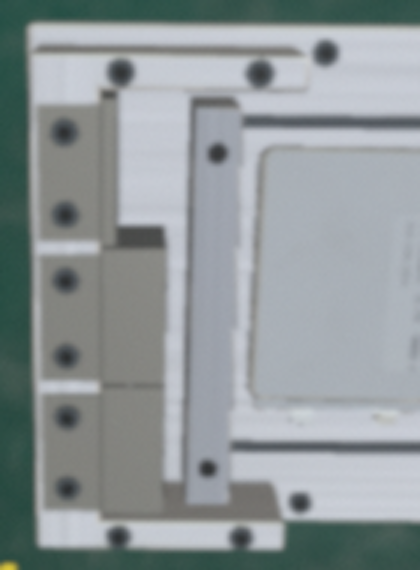

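The enlarged crop confirms the shallow block at the top, with its face edge at crop (117,100–245) and the bar's rear edge from (192,105) to (186,503). Now I grasp and lift the spacer. Then I carry it to above the pocket and measure the fixture and spacer together from there.

Run:
```python
from h import *
import json
q=quat(.09)
arm.line_to([.482,-.351,.20],ori=q,velocity=.1)
arm.line_to([.482,-.351,.114],velocity=.1); arm.pause(.2)
print(arm.read_tool_pos(),arm.read_ft_force())
arm.move_gripper(0,80); arm.pause(.2)
print(arm.read_opening(),arm.read_finger_force(),arm.read_ft_force())
arm.line_to([.482,-.351,.24],velocity=.12)
print(arm.read_opening(),arm.read_finger_force(),arm.read_ft_force())
arm.line_to([.46,-.10,.26],velocity=.25)
# expected pocket centre, mean fixture estimate
th=.243; o=np.array([.588,.165]); M=np.array([[np.cos(th),-np.sin(th)],[np.sin(th),np.cos(th)]])
p=o+M@[-.064,.045]; print(p)
arm.movep([*p,.20],quat(th)); arm.pause(.4)
D=[list(map(float,arm.read_tool_pos())),list(map(float,arm.read_eef_rot()))]
cv2.imwrite("pics/over.png",snapshot('wrist')); json.dump(D,open("D2.json","w"))
cv2.imwrite("pics/scene2.png",snapshot('scene'))
print(D,arm.read_opening(),arm.read_time(),arm.read_joint_positions())
```

```text
[ 0.4823117  -0.35118952  0.11469627] [-0.12434561  0.44366502  0.49141267]
0.15537066916966433 78.07312488555908 [-0.76108184 -0.57012384  3.34889782]
0.15010665223283814 77.79064178466797 [ 0.40306877  0.26218803 -0.21638393]
[0.51505259 0.19327853]
[[0.5152111599830115, 0.19276977280636207, 0.20019844528021238], [0.6165328407227076, 0.7873291757685161, 0.00011333294714690101, 0.0001115782248854925]] 0.15618321129001364 10.8 [-0.6052709   0.60591635  0.32039309  1.84317221 -0.2708302   0.73500282
  0.10688753]
```

View pics/over.png

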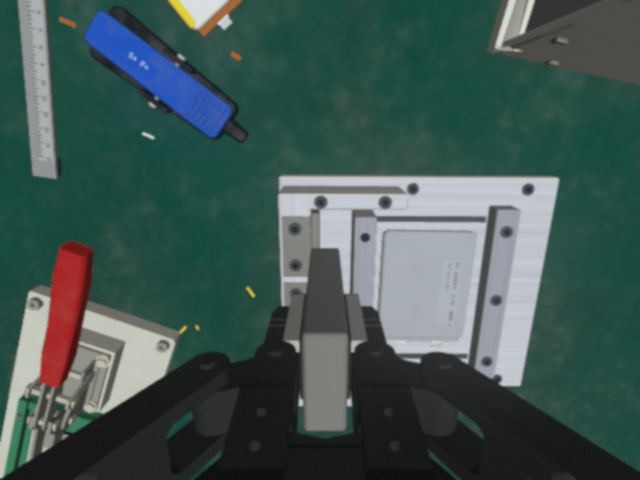

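The spacer is held upright. Its foot's +y edge is near row 248, cols 308–340, and the fixture corner region is visible at (279–560, 177). I'll enlarge this.

Run:
```python
import cv2
a=cv2.imread("pics/over.png")[165:345,270:410]
cv2.imwrite("pics/overc.png",cv2.resize(a,(560,720),interpolation=cv2.INTER_CUBIC)[:600])
```

```text
(no output)
```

View pics/overc.png

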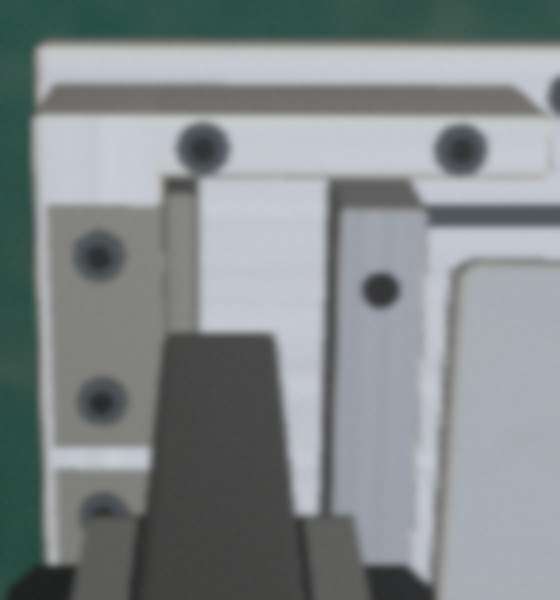

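Run:
```python
from h import *
import json
D=json.load(open("D2.json")); c=camera_info('wrist'); Rt=wristcam(*D)
w=lambda u,v,z:ray((270+u/4-.375,165+v/4-.375),z,*Rt,c)
P=[((-.080,.068),w(163,178,.04)),((-.075,.068),w(197,178,.04)),((-.053,.063),w(340,208,.038)),((-.039,.063),w(427,208,.038)),((-.095,.084),w(38,42,.01)),
 ((.095,.084),ray((559,178),.01,*Rt,c)),((.095,-.084),ray((521,386),.01,*Rt,c))]
th,o,r=fit([a for a,_ in P],[b for _,b in P]); print(th,o,r)
tcp=np.array(D[0]);
y=Ro.from_quat(D[1]).as_matrix()[:,1]; print("yaw tool",np.arctan2(y[1],y[0]))
M=lambda t:np.array([[np.cos(t),-np.sin(t)],[np.sin(t),np.cos(t)]])
for t in(th,): print("tcp in fixture",M(t).T@(tcp[:2]-o))
f=[w(166,335,.091),w(276,335,.091)]
print("foot +y edge in fixture",[M(th).T@(p[:2]-o) for p in f],"in tool-yaw",[M(th).T@(p-tcp)[:2] for p in f])
# local estimate using only pocket features
th2=.243
loc=np.mean([b[:2]-M(th2)@np.array(a) for a,b in P[:4]],0); print("local o",loc,M(th2).T@(tcp[:2]-loc))
```

```text
0.22730872950430783 [0.5911521  0.16536783] [[ 3.29592839  0.22350348]
 [ 3.44435431  0.33388486]
 [ 3.50764876  0.46207616]
 [ 2.9056308   0.52011513]
 [-3.52875476 -1.36382739]
 [-5.8493867  -1.09785841]
 [-3.77542081  0.92210618]]
yaw tool 0.2421335674396899
tcp in fixture [-0.06781227  0.04381084]
foot +y edge in fixture [array([-0.07458249,  0.05976087]), array([-0.06114697,  0.05995222])] in tool-yaw [array([-0.00677023,  0.01595003]), array([0.00666529, 0.01614139])]
local o [0.59521422 0.16693445] [-0.07143623  0.04432628]
```

Raised features give a fixture origin of about (0.595, 0.167), consistently across two views. The base plate just isn't centred on the origin. Next I shift to the pocket centre and descend with force checks.

```bash
cat >> h.py <<'E'
TH=.243; OO=np.array([.5950,.1672]); MM=np.array([[np.cos(TH),-np.sin(TH)],[np.sin(TH),np.cos(TH)]])
W=lambda fx,fy,z:[*(OO+MM@np.array([fx,fy])),z]
def st():
    f=np.array(arm.read_ft_force()); p=np.array(arm.read_tool_pos())
    l=MM.T@(p[:2]-OO)
    return np.round([*l*1e3,p[2]*1e3,*(MM.T@f[:2]),f[2]],1)
E
python3 - <<'E'
from h import *
arm.line_to(W(-.064,.047,.20),ori=quat(TH),velocity=.06)
arm.line_to(W(-.064,.047,.16),velocity=.08); arm.pause(.3)
f0=st(); print(f0)
for z in np.arange(.155,.1245,-.005):
    arm.line_to(W(-.064,.047,z),velocity=.03); s=st(); print(s)
    if abs(s[5]-f0[5])>6 or np.hypot(*(s[3:5]-f0[3:5]))>8: print("contact");break
print(arm.read_opening(),arm.read_finger_force(),arm.read_time())
p=list(arm.read_tool_pos()),list(arm.read_eef_rot())
cv2.imwrite("pics/in.png",snapshot('wrist')[150:450,200:600])
a=cv2.resize(snapshot('scene')[150:250,230:370],(560,400),interpolation=cv2.INTER_CUBIC)
b=cv2.imread("pics/in.png"); o=np.zeros((600,800,3),np.uint8); o[:300,:400]=b; o[300:600,:420]=cv2.resize(a,(420,300))
cv2.imwrite("pics/in2.png",o)
E
```

```text
[-63.8  47.  160.4   0.3  -0.7  -0.6]
[-64.2  47.  154.7  -0.3  -0.9   0.5]
[-6.420e+01  4.700e+01  1.497e+02  1.000e-01 -0.000e+00 -8.000e-01]
[-64.2  47.  144.7   0.2  -0.2  -1.4]
[-64.2  47.  139.8  -0.   -0.5  -0.2]
[-6.420e+01  4.700e+01  1.347e+02  1.000e-01 -1.000e+00 -1.000e-01]
[-6.410e+01  4.700e+01  1.298e+02  1.000e-01 -9.000e-01 -3.000e-01]
[-64.2  47.  124.7  -0.3   0.2  -0.2]
0.1504306666208851 77.81574726104736 14.2417
```

View pics/in2.png

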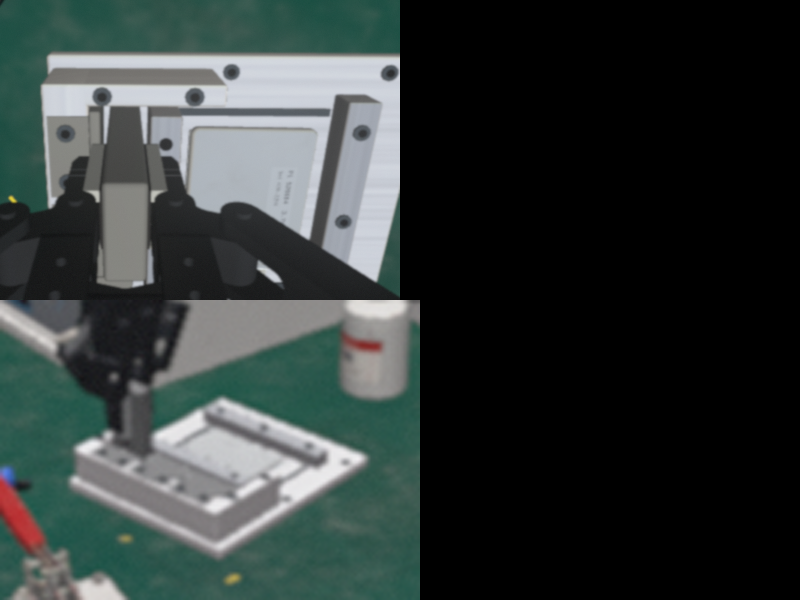

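The spacer is in the pocket with no contact forces. In the wrist crop it sits between the shallow block and the bar. Now I press in small steps with force feedback.

Run:
```python
from h import *
x=-.064
while x<-.035:
    x+=.001 if x<-.049 else .0004
    arm.line_to(W(x,.047,.125),velocity=.012); arm.pause(.1)
    s=st(); print(round(x*1e3,1),s)
    if s[3]<-13 or abs(s[4])>8 or abs(s[5])>10: print("stop");break
arm.pause(.3);print(st(),arm.read_opening(),arm.read_finger_force(),arm.read_time())
cv2.imwrite("pics/press.png",cv2.resize(snapshot('wrist')[180:450,200:560],(800,600),interpolation=cv2.INTER_CUBIC))
```

```text
-63.0 [-63.   47.  125.1  -0.3  -0.5  -0.7]
-62.0 [-62.   47.  125.    0.2  -0.6  -0.9]
-61.0 [-6.10e+01  4.70e+01  1.25e+02 -1.00e-01  6.00e-01 -7.00e-01]
-60.0 [-6.01e+01  4.70e+01  1.25e+02 -1.00e-01 -4.00e-01 -1.60e+00]
-59.0 [-59.8  47.  124.8  -2.1   0.    0.3]
-58.0 [-58.6  47.  124.8  -3.3  -0.2   0.3]
-57.0 [-57.3  47.  124.8  -3.7  -0.3  -1.1]
-56.0 [-56.2  47.  124.8  -3.8   0.5  -3. ]
-55.0 [-55.1  47.  124.8  -3.4   0.3  -2.4]
-54.0 [-54.1  47.  124.9  -4.2  -0.4  -2.4]
-53.0 [-53.   47.  125.   -5.6  -1.1  -2.2]
-52.0 [-52.1  47.  124.9  -3.9  -0.6  -2.8]
-51.0 [-51.2  47.  125.   -5.1   0.7  -1.3]
-50.0 [-50.2  47.  125.   -5.2  -0.6  -2.5]
-49.0 [-49.3  47.  124.9  -5.5  -0.7  -2. ]
-48.6 [-49.1  47.  124.9  -5.9  -0.   -2. ]
-48.2 [-48.7  46.9 125.   -5.   -1.3  -1.9]
-47.8 [-4.840e+01  4.700e+01  1.249e+02 -5.900e+00 -1.000e-01 -1.500e+00]
-47.4 [-4.800e+01  4.690e+01  1.249e+02 -6.400e+00 -1.000e-01 -8.000e-01]
-47.0 [-47.6  46.9 125.   -4.9  -0.5  -1.1]
-46.6 [-47.3  47.  125.   -5.5  -0.4  -0.6]
-46.2 [-46.9  47.  125.   -6.5   0.2  -0.6]
-45.8 [-46.6  47.  124.9
[... 155 characters left out ...]
.2 [-45.1  47.  125.   -5.4   0.2  -1. ]
-43.8 [-44.7  46.9 125.   -7.3  -0.8  -0.6]
-43.4 [-44.5  46.9 125.   -6.3  -0.3   0. ]
-43.0 [-44.5  47.  124.9  -6.9  -0.6   0.6]
-42.6 [-44.4  46.9 124.9  -7.8   0.2   1. ]
-42.2 [-44.3  46.9 124.9  -8.3   0.5   0.9]
-41.8 [-44.2  46.9 125.   -8.9   0.7   1.8]
-41.4 [-44.1  46.9 124.9 -10.4   0.2   3.5]
-41.0 [-44.   46.9 124.9 -10.1  -0.2   3.9]
-40.6 [-43.9  46.9 125.  -11.9   0.4   4.7]
-40.2 [-43.8  46.9 125.  -11.6  -0.7   4.4]
-39.8 [-43.8  46.9 124.9 -12.7  -0.9   4.7]
-39.4 [-43.7  46.9 124.9 -12.8   0.    5.3]
-39.0 [-43.6  46.9 124.8 -13.1  -0.5   6.4]
stop
[-43.6  47.  124.8 -12.9  -0.5   5.5] 0.15626639105264462 79.0226411819458 28.6417
```

View pics/press.png

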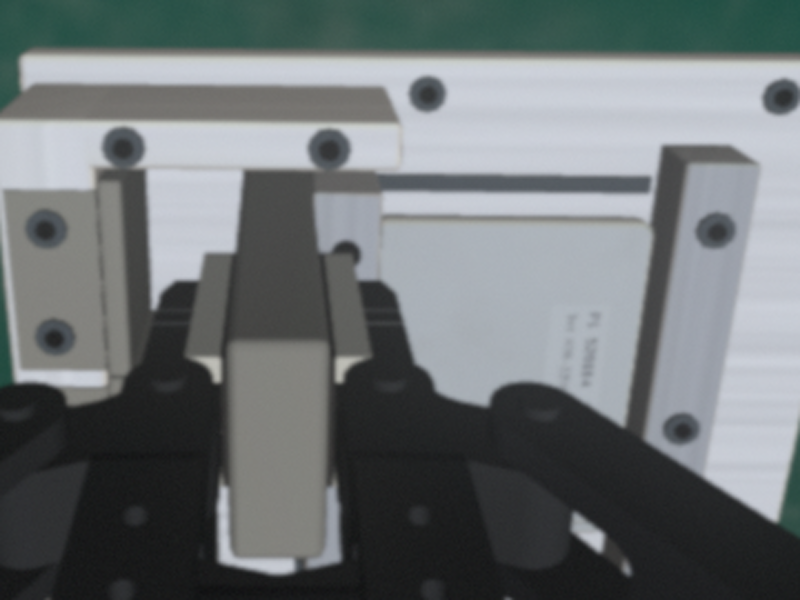

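The bar stopped hard after about 16 mm, and the press reads 13 N: about 6.5 N is spring, leaving roughly 6 N on the cell. The cell's edge lies flush along both fence (col ~650) and bar (col ~382). Handing in.

```bash
python3 -c "
from station import ticket;print(ticket.finish_job())"
```

```text
the job is handed in; nothing more can be done
None
```

The job is handed in, with no verdict returned: the arm still grips the mid spacer in the wide pocket and presses with about 13 N, the bar is about 16 mm forward, and the cell looked flush and square against the fence in the last picture.

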